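# Put the balance's check weights back in order

### The arm

A 7-joint arm with a two-finger parallel gripper is mounted at the origin on the work surface. World frame = base frame: x ahead of the robot, y to its left, z up, the work surface at z = 0. Lengths are in m, angles in rad, forces in N, time in s.
With the tool pointing down it reaches from about 0.4 to 0.85 m from the base axis. Payload 10.4 kg.
Tool frame: the origin (TCP) lies at the very end of the fingers, on their centre line; the grasp point (between the pads) lies 19 mm behind it; z points along the fingers, y is the direction in which the jaws open and shut (so a half turn about z gives the same grasp; the last joint's range is limited). The gripper opens to 87 mm and grips with 3 to 60 N. Pads are 19 mm wide; open, the fingers measure 117 mm over their backs; the gripper's body (75 mm by 190 mm) begins 51 mm behind the grasp point.
Start: joints at [1.095, 0.332, -0.065, 1.46, 0.022, 1.35, -0.088], TCP at [0.273, -0.562, 0.223] pointing down, gripper open.
Joint ranges: [-2.6, 2.6], [-0.5, 2.12], [-1.47, 1.34], [0.16, 2.42], [-1.27, 4.41], [0.06, 2.06], [-2.6, 2.6]. Speed limits (rad/s): [2.22, 2.22, 2.79, 2.79, 3.14, 3.14, 3.14].

### API

Orientations are given as a unit quaternion [x, y, z, w].
In Python, from bench import read_state, imaging, r gives the robot as it stands. The module is installed in compiled form; this text tells all that it offers.
- The arm moves only by the tool move_arm, never from a script. Its argument "series" is a list of rows, each a list of 4 numbers: the shift along the tool's x, y, z in m, then the turn about the tool's z in rad. In form: [[x, y, z, roll], ...]. A call has 1 to 20 rows; each row is the pose to reach, as a shift and turn from the pose commanded when the call began, along the tool's axes at that moment; what a row does not reach only later rows make up. A row lasts 1/10 s, in which the tool goes at most 50 mm and 8.59 degrees, less where a joint would pass 70% of its speed; a pose out of reach is approached as far as the arm can. A call with a gripper value outside its range is refused whole. "claw" is the gripper's target within -1 to 1 (fully open at 1, half-way at 0, shut at -1), set as the call begins (left out, the last holds). The fingers move at their own pace and stop on an object; "newtons" is the grip in N (left out, the last holds). Time passes only in rows, so rows that repeat a pose let the fingers close. It gives the time, the measured TCP pose, the force and the opening at its end, in the units of the state.
- read_state(): the state, without advancing time (a new reading comes with each control period).
- imaging.camera(name): name is "side" or "top" or "wrist"; returns (picture, depth): 420x560x3 uint8, red, green, blue; 420x560 float32, m along the optical axis (not along the pixel's ray), 0 where there is no reading.
- imaging.get_calibration(name): a dict with "camera_matrix" (3x3 intrinsics, pixels), "R" (3x3) and "t" (3): a world point X has camera coordinates R X + t. Camera axes: x right, y down, z forward; pixel columns grow to the right and rows downward; lengths in m; the calibration is good to about 2 mm. A picture is of the moment at which its call begins: read the wrist's pose just before it. get_calibration takes no time and is no camera call; for the wrist camera it gives the pose at the moment of the call.
- r.close_job(): hands the job in, once; it reports no verdict.
The state is a dict: "time": time; "joint_positions": joint angles; "joint_vel": joint speeds; "joint_torque": joint torques, N m; "ee_pos": TCP position; "eef_rot": TCP orientation; "ft_force": force on the tool from outside, world axes, zero at the start; "torque": the same for the moment, N m; "width": finger opening in m.
Only numpy, scipy, OpenCV 4.12 (cv2) and the standard library are available. Lean on these libraries where they do the work, as an engineer would, in place of code of your own. Each camera call takes 0.05 s, during which the arm holds its last target.

### The job

The balance has been checked and its four knob weights still stand about the bench: put them back in their wooden storage block in order of size, each standing upright in its own seat, the largest weight in the largest seat and so on down to the smallest in the smallest. They are calibrated pieces, so set each one down gently without dropping it or knocking any over, and leave the forceps and the dusting brush where they lie.

Things in the scene. Friction and masses are not known exactly. Their poses are not given: they have to be found in the camera images.
- weight_500g: The largest and heaviest of the four loose stainless steel knob weights: an upright round bar 38 mm in diameter and 50 mm high, with a narrow neck and a round knob 24 mm wide on top, 74 mm high overall, 500 g. Same from all sides. Origin: centre of its underside; z up along its axis. Starts standing upright on the bench.
- weight_200g: The second largest of the four loose stainless steel knob weights: an upright round bar 28 mm in diameter and 36 mm high, with a narrow neck and a round knob 18 mm wide on top, 55 mm high overall, 200 g. Same from all sides. Origin: centre of its underside; z up along its axis. Starts standing upright on the bench.
- weight_100g: The third largest of the four loose stainless steel knob weights: an upright round bar 22 mm in diameter and 29 mm high, with a narrow neck and a round knob 14.5 mm wide on top, 44 mm high overall, 100 g. Same from all sides. Origin: centre of its underside; z up along its axis. Starts standing upright on the bench.
- weight_50g: The smallest of the four loose stainless steel knob weights: an upright round bar 18 mm in diameter and 24 mm high, with a narrow neck and a round knob 12 mm wide on top, 36 mm high overall, 50 g. Same from all sides. Origin: centre of its underside; z up along its axis. Starts standing upright on the bench.
- seat_500g: Seat of the 500 g weight: the first, largest, seat at one end of the block. A flat-bottomed round recess, 50 mm in diameter and 4 mm deep with dark felt on its floor, in the fixed light wood storage block (246 mm long, 78 mm wide, 14 mm high). The four seats lie in one straight row along the block, 58 mm apart centre to centre, in order of size. Origin: centre of the recess floor, 10 mm above the bench; x along the row towards the smaller seats, z up.
- seat_200g: Seat of the 200 g weight: the second seat. A flat-bottomed round recess, 40 mm in diameter and 4 mm deep with dark felt on its floor, in the fixed light wood storage block (246 mm long, 78 mm wide, 14 mm high). The four seats lie in one straight row along the block, 58 mm apart centre to centre, in order of size. Origin: centre of the recess floor, 10 mm above the bench; x along the row towards the smaller seats, z up.
- seat_100g: Seat of the 100 g weight: the third seat. A flat-bottomed round recess, 34 mm in diameter and 4 mm deep with dark felt on its floor, in the fixed light wood storage block (246 mm long, 78 mm wide, 14 mm high). The four seats lie in one straight row along the block, 58 mm apart centre to centre, in order of size. Origin: centre of the recess floor, 10 mm above the bench; x along the row towards the smaller seats, z up.
- seat_50g: Seat of the 50 g weight: the fourth, smallest, seat at the other end of the block. A flat-bottomed round recess, 30 mm in diameter and 4 mm deep with dark felt on its floor, in the fixed light wood storage block (246 mm long, 78 mm wide, 14 mm high). The four seats lie in one straight row along the block, 58 mm apart centre to centre, in order of size. Origin: centre of the recess floor, 10 mm above the bench; x along the row towards the smaller seats, z up.
- forceps: Bystander: loose steel weight forceps lying on the bench, 156 mm long (along their x), 26 mm wide and about 8 mm high. Origin: middle of the length, on the bench.
- dust_brush: Bystander: small loose dusting brush with a wooden handle lying on the bench, 135 mm long (along its x), 24 mm wide, 12 mm high. Origin: about 15 mm from the middle of the length, towards the bristles, on the bench.
Not all that is in view belongs to the job. Leave any blue or turquoise look-alike of the weight_500g alone.

How it is judged:
By the outcome, as a careful person would: the job done as asked, in the order asked, and still so for the second after the job is handed in, with the robot touching nothing.
It also fails if it takes over 112 s, if anything falls off the work surface, if the arm or the gripper's body presses on something with over 40 N, if the wrist force passes 120 N, or if a joint passes its speed limit or range.

## Working session

There is one attempt and no reset: what is moved stays moved. The work goes in short steps, Python scripts to look and compute and a tool call to move; the robot and the scene stay as the last step left them, time stands still between calls to the robot, and variables do not carry over. Pictures are saved under pics/ and viewed, and the job is handed in when it is done.

Besides the shell and the picture viewer there is one more tool, called after ">>>" as name(argument=value, ...), one argument or row to a line, values as JSON. move_arm: Moves the arm, as the interface text tells. Its arguments: {"type":"object","properties":{"series":{"type":"array","items":{"type":"array","items":{"type":"number"}}},"claw":{"type":"number"},"newtons":{"type":"number"}},"required":["series"]}

```bash
mkdir -p pics; python3 - <<'E'
from bench import read_state, imaging, r
import cv2, numpy as np
s=read_state(); print(s)
for n in ["side","top"]:
    p,d=imaging.camera(n); cv2.imwrite(f"pics/{n}0.png",p[:,:,::-1]); np.save(f"{n}0.npy",d); np.save(f"{n}0p.npy",p)
    c=imaging.get_calibration(n); print(n,{k:np.round(np.array(v),4).tolist() for k,v in c.items()})
E
```

```text
{'time': 0.0, 'joint_positions': array([ 1.0954096 ,  0.33288996, -0.06466451,  1.46093083,  0.02155629,
        1.34989809, -0.08849636]), 'joint_vel': array([-8.82385210e-05,  2.53766519e-03, -1.54901660e-03, -9.29933915e-04,
       -1.23843368e-03, -1.71925626e-03, -5.90507725e-04]), 'joint_torque': array([ 5.64510483e-04, -6.23254681e+01,  2.53115228e-02, -3.89888334e+01,
       -6.12652232e-02,  3.98827856e-02,  1.15719486e-04]), 'ee_pos': array([ 0.27324172, -0.56167948,  0.22174755]), 'eef_rot': array([ 9.74484146e-01,  2.24455198e-01, -1.77726577e-04, -6.94180688e-04]), 'ft_force': array([-0.28672145, -0.30958421, -0.38723371]), 'torque': array([ 0.01738601,  0.01389296, -0.05043712]), 'width': 0.08680240897677677}
side {'camera_matrix': [[514.8879, 0.0, 279.9115], [0.0, 514.8879, 203.9213], [0.0, 0.0, 1.0]], 'R': [[-0.9989, -0.0428, -0.0171], [-0.0136, 0.6288, -0.7774], [0.044, -0.7764, -0.6287]], 't': [0.5028, 0.0457, 1.084]}
top {'camera_matrix': [[397.8106, 0.0, 281.6578], [0.0, 397.8106, 204.2974], [0.0, 0.0, 1.0]], 'R': [[0.0222, -0.9997, 0.0094], [-0.9916, -0.0232, -0.1272], [0.1274, -0.0065, -0.9918]], 't': [-0.0181, 0.4946, 0.905]}
```

View pics/side0.png

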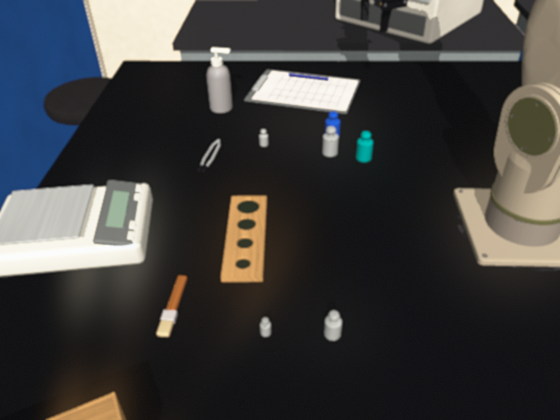

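View pics/top0.png

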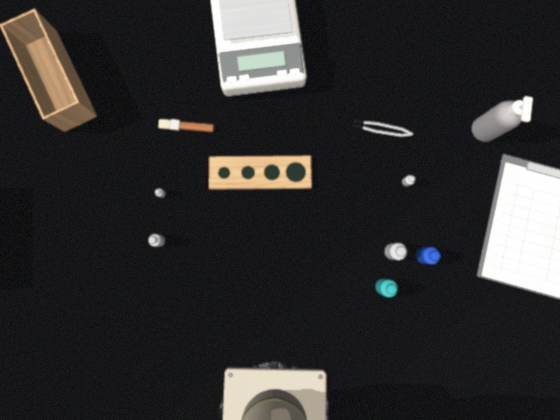

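The side view shows a light wood block at (245,240). The steel weights are at (330,142), (333,325), (264,138) and (265,327), with blue and turquoise look-alikes at (333,122) and (365,147). The top view shows the same weights at (396,251), (157,240), (409,181) and (160,193), with the block seats at (296..224,172). Next I'll measure all of them.

```bash
cat > h.py <<'E'
import numpy as np, cv2
from bench import read_state, imaging
def ray(c,u,v):
    K=np.array(c["camera_matrix"]);R=np.array(c["R"]);t=np.array(c["t"]).ravel()
    d=R.T@np.linalg.solve(K,[u,v,1.]); o=-R.T@t; return o,d
def onz(c,u,v,z):
    o,d=ray(c,u,v); return o+d*(z-o[2])/d[2]
def tri(r1,r2):
    A=[];b=[]
    M=np.zeros((3,3));q=np.zeros(3)
    for o,d in (r1,r2):
        d=d/np.linalg.norm(d);P=np.eye(3)-np.outer(d,d);M+=P;q+=P@o
    X=np.linalg.solve(M,q)
    return X,[np.linalg.norm(np.cross(X-o,d/np.linalg.norm(d))) for o,d in (r1,r2)]
E
python3 - <<'E'
from h import *
a={n:np.load(f"{n}0p.npy") for n in("side","top")}
cc={n:imaging.get_calibration(n) for n in a}
roi={"top":{"500":(380,235,413,268),"200":(142,226,172,254),"100":(398,170,420,192),"50":(150,184,170,202),"blue":(415,242,445,270),"turq":(372,274,402,302)},
"side":{"500":(318,124,342,160),"200":(320,306,348,344),"100":(254,126,274,150),"50":(255,314,276,340),"turq":(352,128,378,165)}}
for n in a:
    d=np.load(f"{n}0.npy")
    for k,(x0,y0,x1,y1) in roi[n].items():
        im=a[n][y0:y1,x0:x1]; m=(im.max(2)>75).astype(np.uint8)
        N,l,st,ce=cv2.connectedComponentsWithStats(m); i=1+st[1:,4].argmax()
        ys,xs=np.nonzero(l==i)
        b=st[i][:4]; print(n,k,"bbox",b[0]+x0,b[1]+y0,b[2],b[3],"area",st[i][4],"cen",np.round(ce[i]+[x0,y0],1), end=" ")
        # depth points
        P=[]
        K=cc[n]["camera_matrix"]
        for y,x in zip(ys,xs):
            z=d[y+y0,x+x0]
            if z>0:
                o,dd=ray(cc[n],x+x0,y+y0); P.append(o+dd*z)
        P=np.array(P); P=P[P[:,2]>0.008]
        print("zmax",np.round(np.percentile(P[:,2],[50,98]),3),"xy",np.round(P.min(0)[:2],3),np.round(P.max(0)[:2],3), np.round(np.median(P,0)[:2],3))
    x=np.where
    # block
    if n=="top":
        im=a[n]; hsv=cv2.cvtColor(im,cv2.COLOR_RGB2HSV)
        m=((hsv[...,2]>90)&(hsv[...,1]>60)).astype(np.uint8); m[:150]=0;m[195:]=0;m[:,:195]=0;m[:,330:]=0
        cs,_=cv2.findContours(m,cv2.RETR_CCOMP,cv2.CHAIN_APPROX_NONE)
        for c in cs:
            if cv2.contourArea(c)>30:
                e=cv2.fitEllipse(c); print(cv2.contourArea(c),np.round(e[0],1),np.round(e[1],1),"world14",np.round(onz(cc[n],*e[0],.014),4))
                if cv2.contourArea(c)>1000:
                    rr=cv2.minAreaRect(c); print(rr,[np.round(onz(cc[n],*q,.014)[:2],4) for q in cv2.boxPoints(rr)])
out=[]
for n in a:
    for k,(x0,y0,x1,y1) in roi[n].items(): out.append(cv2.resize(a[n][y0:y1,x0:x1],(190,190),interpolation=cv2.INTER_NEAREST))
out.append(out[0]*0)
cv2.imwrite("pics/crops.png",np.vstack([np.hstack(out[:4]),np.hstack(out[4:8]),np.hstack(out[8:12])])[:,:,::-1])
E
```

```text
side 500 bbox 322 124 19 34 area 519 cen [330.7 139.8] zmax [0.042 0.075] xy [ 0.363 -0.346] [ 0.408 -0.249] [ 0.389 -0.263]
side 200 bbox 324 310 19 31 area 466 cen [332.8 325.6] zmax [0.036 0.057] xy [0.389 0.279] [0.416 0.303] [0.403 0.295]
side 100 bbox 259 128 10 20 area 160 cen [263.3 137.7] zmax [0.026 0.045] xy [ 0.55  -0.319] [ 0.571 -0.295] [ 0.56  -0.305]
side 50 bbox 259 317 13 21 area 203 cen [265.  326.9] zmax [0.024 0.037] xy [0.508 0.283] [0.525 0.299] [0.516 0.293]
side turq bbox 356 130 18 33 area 451 cen [364.4 146.9] zmax [0.045 0.075] xy [ 0.287 -0.267] [ 0.324 -0.228] [ 0.308 -0.239]
top 500 bbox 384 242 23 19 area 337 cen [395.3 251.2] zmax [0.05  0.075] xy [ 0.373 -0.291] [ 0.41  -0.255] [ 0.391 -0.267]
top 200 bbox 148 233 16 14 area 175 cen [155.4 240. ] zmax [0.036 0.055] xy [0.391 0.272] [0.417 0.298] [0.404 0.281]
top 100 bbox 402 175 14 11 area 121 cen [408.3 180.1] zmax [0.029 0.046] xy [ 0.551 -0.319] [ 0.571 -0.3  ] [ 0.559 -0.307]
top 50 bbox 154 188 11 10 area 77 cen [159.1 192.4] zmax [0.024 0.037] xy [0.51  0.278] [0.526 0.294] [0.517 0.283]
top blue bbox 417 247 24 18 area 350 cen [428.4 255.5] zmax [0.05  0.074] xy [ 0.365 -0.363] [ 0.4   -0.331] [ 0.382 -0.341]
top turq bbox 375 279 23 19 area 338 cen [386.2 287.5] zmax [0.05  0.075] xy [ 0.29  -0.269] [ 0.326 -0.232] [ 0.31  -0.245]
3361.0 [259.9 172. ] [ 36.5 134.1] world14 [0.5749 0.0476 0.014 ]
((259.5003967285156, 172.02381896972656), (33.614810943603516, 103.4631576538086), 89.09062194824219) [array([0.6113, 0.176 ]), array([ 0.6216, -0.0757]), array([ 0.5385, -0.0781]), array([0.5285, 0.171 ])]
94.5 [223.7 172.4] [10.9 11.2] world14 [0.5717 0.1351 0.014 ]
122.0 [247.6 172. ] [12.3 12.9] world14 [0.5741 0.0773 0.014 ]
175.0 [271.5 171.8] [14.8 15.2] world14 [0.576  0.0195 0.014 ]
281.5 [295.4 171.6] [18.8 19.2] world14 [ 0.5779 -0.0386  0.014 ]
```

View pics/crops.png

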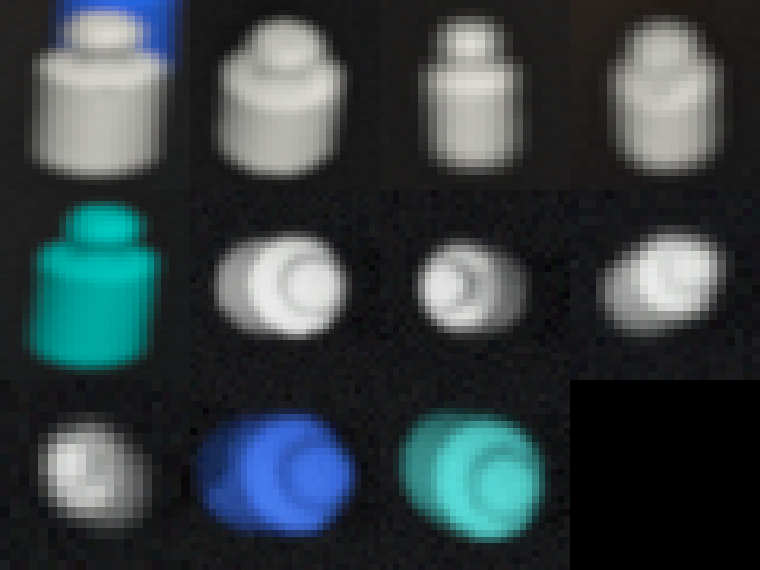

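>>> move_arm(
  series=[
    [0.01,-0.009,0,-0.05],
    [0.035,-0.03,0,-0.18],
    [0.065,-0.06,0,-0.33],
    [0.1,-0.09,0,-0.48],
    [0.135,-0.12,0,-0.63],
    [0.165,-0.147,0,-0.78],
    [0.195,-0.174,0,-0.92],
    [0.22,-0.196,0,-1.05],
    [0.23,-0.205,0,-1.12],
    [0.233,-0.208,0,-1.152],
    [0.233,-0.208,0,-1.152],
    [0.233,-0.208,0,-1.152],
  ],
  claw=0.38,
  newtons=25,
)

```text
time: 1.3
ee_pos: [0.3914, -0.2741, 0.2224]
eef_rot: [0.696, 0.718, -0.0, -0.0]
ft_force: [0.8, 0.2, 0.0]
width: 0.0601
```

```bash
python3 - <<'E'
from h import *
s=read_state(); print(s["time"],s["ee_pos"],s["eef_rot"],s["width"],s["joint_positions"])
c=imaging.get_calibration("wrist"); p,d=imaging.camera("wrist")
np.savez("w1.npz",p=p,d=d,**c)
cv2.imwrite("pics/w1.png",p[:,:,::-1]); print({k:np.round(np.array(v),4).tolist() for k,v in c.items()})
t=s["eef_rot"];print(2*np.arctan2(t[1],t[0]))
E
```

```text
1.3 [ 0.39136377 -0.27412435  0.22236681] [ 6.96168306e-01  7.17878584e-01 -1.29418946e-04 -1.08224494e-04] 0.0601155918264038 [ 0.88529984  0.02789605 -0.37385207  1.81788043  0.01078008  1.29803263
  0.5393772 ]
{'camera_matrix': [[352.0089, 0.0, 278.8401], [0.0, 352.0089, 214.0613], [0.0, 0.0, 1.0]], 'R': [[0.9995, 0.0316, -0.0008], [0.0307, -0.9641, 0.2637], [0.0076, -0.2636, -0.9646]], 't': [-0.3813, -0.3073, 0.3155]}
1.6015005041503392
```

View pics/w1.png

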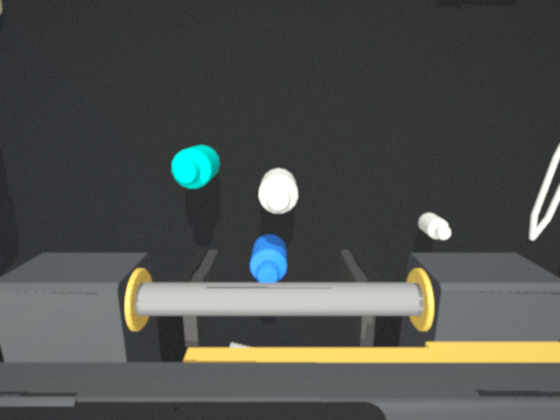

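```bash
cat >> h.py <<'E'
def weight(p,d,c,box,thr=95,H=None):
    x0,y0,x1,y1=box
    im=p[y0:y1,x0:x1]; m=(im.max(2)>thr).astype(np.uint8)
    N,l,st,ce=cv2.connectedComponentsWithStats(m); i=1+st[1:,4].argmax()
    ys,xs=np.nonzero(l==i); P=[]
    for y,x in zip(ys+y0,xs+x0):
        if d[y,x]>0:
            o,dd=ray(c,x,y); P.append(o+dd*d[y,x])
    P=np.array(P); print("box",st[i][:4]+[x0,y0,0,0],"n",len(P),"zmax",P[:,2].max().round(4))
    for nm,Q in (("all",P[P[:,2]>.01]),("knob",P[P[:,2]>P[:,2].max()-.006])):
        (cx,cy),rr=cv2.minEnclosingCircle(Q[:,:2].astype(np.float32)*1000)
        print(nm,len(Q),"mid",np.round((Q.min(0)+Q.max(0))[:2]/2,4),"circ",round(cx,1),round(cy,1),round(rr,1))
E
python3 - <<'E'
from h import *
w=np.load("w1.npz"); c={k:w[k] for k in("camera_matrix","R","t")}
weight(w["p"],w["d"],c,(250,160,310,225))
weight(w["p"],w["d"],c,(412,205,460,246))
print(-c["R"].T@c["t"])
X=c["R"]@np.array([.3914,-.2741,.2224])+c["t"]; print(c["camera_matrix"]@X/X[2])
E
```

```text
box [258 167  41  47] n 1520 zmax 0.0759
all 1319 mid [ 0.3889 -0.2731] circ 388.8 -273.1 19.0
knob 480 mid [ 0.389  -0.2733] circ 388.9 -273.1 11.7
box [418 212  34  29] n 699 zmax 0.046
all 510 mid [ 0.5592 -0.3095] circ 559.3 -309.5 10.9
knob 154 mid [ 0.56   -0.3094] circ 559.9 -309.4 7.5
[ 0.38817424 -0.20102676  0.38505801]
[280.93089945 269.31240205   1.        ]
```

>>> move_arm(
  series=[
    [0.001,-0.0025,0.015,0],
    [0.001,-0.0025,0.045,0],
    [0.001,-0.0025,0.08,0],
    [0.001,-0.0025,0.115,0],
    [0.001,-0.0025,0.15,0],
    [0.001,-0.0025,0.175,0],
    [0.001,-0.0025,0.193,0],
    [0.001,-0.0025,0.203,0],
    [0.001,-0.0025,0.207,0],
    [0.001,-0.0025,0.208,0],
    [0.001,-0.0025,0.208,0],
  ],
)

```text
time: 2.45
ee_pos: [0.3899, -0.2727, 0.0153]
eef_rot: [0.695, 0.719, 0.0, 0.001]
ft_force: [-0.6, 0.4, 0.1]
width: 0.0602
```

>>> move_arm(
  series=[
    [0,0,0,0],
    [0,0,0,0],
    [0,0,0,0],
    [0,0,0,0],
    [0,0,0,0],
    [0,0,0,0],
    [0,0,0,0],
    [0,0,0,0],
  ],
  claw=-1,
  newtons=25,
)

```text
time: 3.25
ee_pos: [0.3897, -0.2723, 0.0148]
eef_rot: [0.695, 0.719, 0.0, 0.0]
ft_force: [0.0, -0.3, 5.9]
width: 0.0372
```

>>> move_arm(
  series=[
    [0,0,-0.003,0],
    [0,0,-0.012,0],
    [0,0,-0.03,0],
    [0,0,-0.05,0],
    [0,0,-0.07,0],
    [0,0,-0.09,0],
    [0,0,-0.102,0],
    [0,0,-0.108,0],
    [0,0,-0.11,0],
  ],
)

```text
time: 4.15
ee_pos: [0.3893, -0.2722, 0.1247]
eef_rot: [0.695, 0.719, -0.0, 0.0]
ft_force: [-0.3, 0.3, -5.5]
width: 0.0374
```

>>> move_arm(
  series=[
    [0.005,0.004,0,0],
    [0.02,0.017,0,0],
    [0.045,0.039,0,0],
    [0.075,0.064,0,0],
    [0.107,0.092,0,0],
    [0.14,0.12,0,0],
    [0.17,0.146,0,0],
    [0.197,0.168,0,0],
    [0.215,0.184,0,0],
    [0.225,0.193,0,0],
    [0.228,0.195,0,0],
    [0.228,0.195,0,0],
  ],
)

```text
time: 5.35
ee_pos: [0.5761, -0.038, 0.1239]
eef_rot: [0.695, 0.719, -0.0, -0.0]
ft_force: [0.0, -0.3, -5.0]
width: 0.0373
```

```bash
python3 - <<'E'
from h import *
s=read_state(); print(s["time"],s["ee_pos"],s["eef_rot"],s["width"],s["ft_force"])
c=imaging.get_calibration("wrist"); p,d=imaging.camera("wrist")
np.savez("w2.npz",p=p,d=d,**c)
cv2.imwrite("pics/w2.png",p[:,:,::-1])
E
```

```text
5.35 [ 0.5760659  -0.03800486  0.12393323] [ 6.95018210e-01  7.18991888e-01 -4.56111136e-04 -3.80249100e-04] 0.037307285231798104 [ 0.03812722 -0.25570592 -5.04903568]
```

View pics/w2.png

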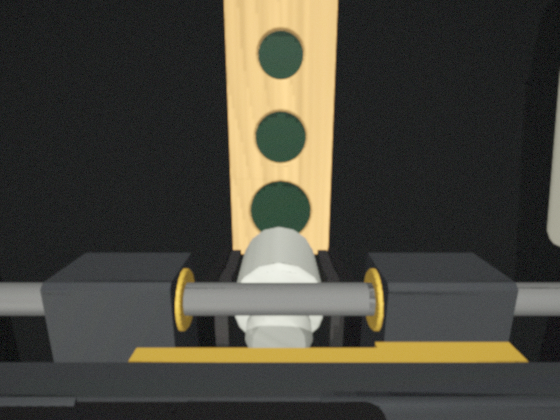

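```bash
python3 - <<'E'
from h import *
w=np.load("w2.npz"); c={k:w[k] for k in("camera_matrix","R","t")}; p=w["p"]
hsv=cv2.cvtColor(p,cv2.COLOR_RGB2HSV)
m=((p[...,0]<110)).astype(np.uint8); 
for (x0,y0,x1,y1) in [(245,25,318,84),(245,105,318,165),(245,178,318,226)]:
    mm=m[y0:y1,x0:x1].copy()
    cs,_=cv2.findContours(mm,cv2.RETR_EXTERNAL,cv2.CHAIN_APPROX_NONE)
    k=max(cs,key=cv2.contourArea).reshape(-1,2)+[x0,y0]
    k=k[(k[:,1]<y1-1)]
    P=np.array([onz(c,*q,.014)[:2] for q in k])
    # circle algebraic fit
    A=np.c_[2*P,np.ones(len(P))]; q=np.linalg.lstsq(A,(P**2).sum(1),rcond=None)[0]
    print(len(k),q[:2],np.sqrt(q[2]+q[0]**2+q[1]**2), "px",k.min(0),k.max(0))
d=w["d"]
for v,u in [(90,240),(90,320),(136,281),(54,281)]:
    o,dd=ray(c,u,v); print(np.round(o+dd*d[v,u],4))
X=[(v,u) for v in range(20,240,5) for u in [228+0,] ]
e=[]
for v in range(20,240,10):
    row=np.nonzero(p[v,200:360,0]>120)[0]+200
    a,b=onz(c,row[0]-.5,v,.014),onz(c,row[-1]+.5,v,.014); e.append((*((a+b)/2)[:2],b[0]-a[0]))
e=np.array(e); print(np.polyfit(e[:,1],e[:,0],1), e[:,2].mean(), e[[0,-1]])
# held weight knob / body points
weight(p,d,c,(230,225,325,352),150)
E
```

```text
128 [0.57174305 0.07872016] 0.015311799689140402 px [259  31] [301  77]
139 [0.57377632 0.02123198] 0.01819945919328493 px [256 112] [304 161]
111 [ 0.57581694 -0.03613095] 0.02309596954298179 px [251 182] [309 224]
[0.5433 0.0536 0.0149]
[0.6018 0.0558 0.0136]
[0.5744 0.0216 0.0096]
[0.5723 0.0794 0.0115]
[-0.03574345  0.57456448] 0.07944559448742211 [[ 0.57116225  0.10088029  0.07948444]
 [ 0.57669556 -0.05280922  0.07961258]]
box [232 225  93  59] n 4573 zmax 0.2085
all 4557 mid [ 0.5752 -0.0388] circ 574.7 -47.3 43.7
knob 6 mid [ 0.5702 -0.004 ] circ 570.2 -4.0 4.1
```

The wrist view shows the seats at (281,207), (281,136) and (281,54). The held weight is upright above the first. I'll lower it in.

>>> move_arm(
  series=[
    [0.002,0,0.01,0],
    [0.002,0,0.03,0],
    [0.002,0,0.05,0],
    [0.002,0,0.068,0],
    [0.002,0,0.08,0],
    [0.002,0,0.087,0],
    [0.002,0,0.091,0],
    [0.002,0,0.093,0],
    [0.002,0,0.094,0],
    [0.002,0,0.095,0],
    [0.002,0,0.096,0],
    [0.002,0,0.0965,0],
    [0.002,0,0.0965,0],
  ],
)

```text
time: 6.7
ee_pos: [0.5765, -0.0357, 0.0281]
eef_rot: [0.695, 0.719, 0.0, 0.0]
ft_force: [-0.7, 0.1, -4.9]
width: 0.0375
```

```bash
python3 - <<'E'
from h import *
s=read_state(); print(s["time"],s["ee_pos"],s["eef_rot"],s["width"],s["ft_force"])
p,d=imaging.camera("side")
cv2.imwrite("pics/s2.png",cv2.resize(p[150:300,190:390],(800,600),interpolation=cv2.INTER_CUBIC)[:,:,::-1])
E
```

```text
6.7 [ 0.57654112 -0.03568367  0.02809804] [6.94991705e-01 7.19017748e-01 9.53941285e-06 9.25496525e-05] 0.03746198869556485 [-0.6528088   0.07104406 -4.88698117]
```

View pics/s2.png

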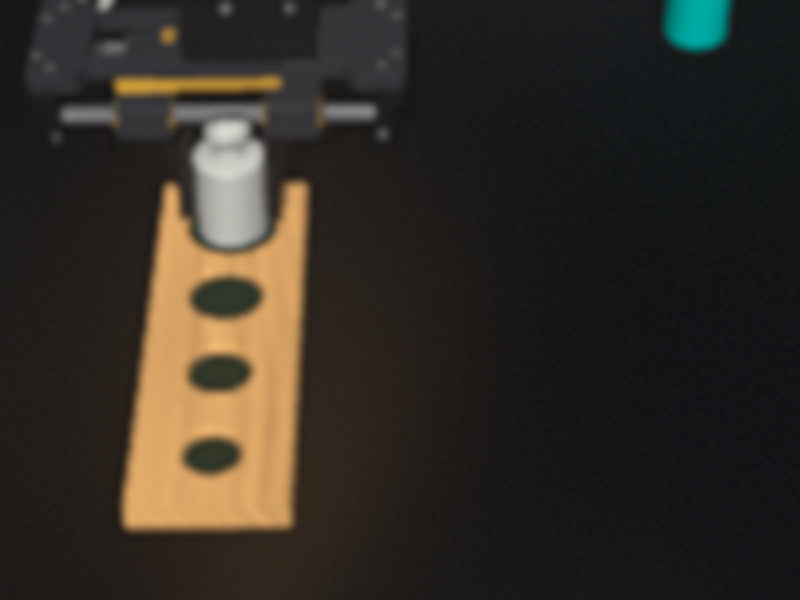

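The enlarged side view shows the 500 g centred in its seat at about (230,240), nearly at the floor. I'll lower it the last 3 mm in small steps.

>>> move_arm(
  series=[
    [0,0,0.0005,0],
    [0,0,0.001,0],
    [0,0,0.0015,0],
    [0,0,0.002,0],
    [0,0,0.0025,0],
    [0,0,0.0025,0],
  ],
)

```text
time: 7.35
ee_pos: [0.5765, -0.0357, 0.0255]
eef_rot: [0.695, 0.719, -0.0, -0.0]
ft_force: [0.1, 0.1, -4.0]
width: 0.0372
```

>>> move_arm(
  series=[
    [0,0,0.0003,0],
    [0,0,0.0006,0],
    [0,0,0.0009,0],
    [0,0,0.0009,0],
  ],
)

```text
time: 7.75
ee_pos: [0.5765, -0.0356, 0.0249]
eef_rot: [0.695, 0.719, -0.0, 0.0]
ft_force: [-2.3, 0.0, -0.5]
width: 0.0374
```

Force on the tool dropped from −5 to −0.5 N, so the weight is supported. Releasing.

>>> move_arm(
  series=[
    [0,0,0,0],
    [0,0,0,0],
    [0,0,0,0],
    [0,0,0,0],
    [0,0,0,0],
  ],
  claw=0.3,
)

```text
time: 8.25
ee_pos: [0.5767, -0.0357, 0.0248]
eef_rot: [0.695, 0.719, 0.0, 0.0]
ft_force: [-0.2, 0.1, -1.0]
width: 0.0558
```

>>> move_arm(
  series=[
    [0,0,-0.003,0],
    [0,0,-0.012,0],
    [0,0,-0.03,0],
    [0,0,-0.055,0],
    [0,0,-0.085,0],
    [0,0,-0.115,0],
    [0,0,-0.14,0],
    [0,0,-0.16,0],
    [0,0,-0.17,0],
  ],
)

```text
time: 9.15
ee_pos: [0.5773, -0.0355, 0.1974]
eef_rot: [0.695, 0.719, 0.001, 0.001]
ft_force: [-0.1, 1.0, -0.6]
width: 0.0566
```

```bash
python3 - <<'E'
from h import *
s=read_state(); print(s["time"],s["ee_pos"],s["eef_rot"],s["width"],s["ft_force"])
c=imaging.get_calibration("wrist"); p,d=imaging.camera("wrist")
np.savez("w3.npz",p=p,d=d,**c)
p2,d2=imaging.camera("side")
cv2.imwrite("pics/w3.png",np.hstack([cv2.resize(p,(400,300)),cv2.resize(p2[150:300,190:390],(400,300))])[:,:,::-1])
E
```

```text
9.15 [ 0.57729239 -0.03547868  0.19739326] [0.6949254  0.71907997 0.00095365 0.00133328] 0.05662031001726083 [-0.06941587  1.03434781 -0.59599913]
```

View pics/w3.png

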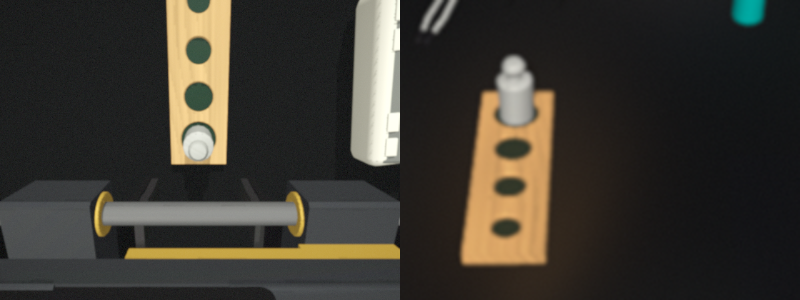

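The wrist view (left) and side view (right) both show the 500 g upright in the largest seat. Next is the 200 g.

>>> move_arm(
  series=[
    [0.008,-0.004,0,0],
    [0.03,-0.015,0,0],
    [0.065,-0.032,0,0],
    [0.105,-0.052,0,0],
    [0.145,-0.072,0,0],
    [0.185,-0.092,0,0],
    [0.225,-0.112,0,0],
    [0.262,-0.13,0,0],
    [0.295,-0.146,0,0],
    [0.315,-0.156,0,0],
    [0.324,-0.16,0,0],
    [0.326,-0.162,0,0],
    [0.326,-0.162,0,0],
  ],
  claw=0.15,
)

```text
time: 10.55
ee_pos: [0.4036, 0.2838, 0.194]
eef_rot: [0.695, 0.719, -0.001, -0.0]
ft_force: [0.2, 0.0, -0.7]
width: 0.05
```

```bash
python3 - <<'E'
from h import *
s=read_state(); print(s["time"],s["ee_pos"],s["eef_rot"],s["width"],s["ft_force"])
c=imaging.get_calibration("wrist"); p,d=imaging.camera("wrist")
np.savez("w4.npz",p=p,d=d,**c)
cv2.imwrite("pics/w4.png",p[:,:,::-1])
for nm,X in (("200",[.404,.285,.03]),("50",[.518,.286,.02])):
    X=c["R"]@np.array(X)+c["t"]; q=(c["camera_matrix"]@X/X[2])[:2]; print(nm,q)
    x,y=q.astype(int)
    weight(p,d,c,(x-28,max(0,y-30),x+28,y+30))
E
```

```text
10.55 [0.40360286 0.28377822 0.19404592] [ 6.95224119e-01  7.18792820e-01 -5.53824760e-04 -1.96914117e-05] 0.05003282270623703 [ 0.24137464  0.03176344 -0.704195  ]
200 [280.57638737 196.32919124]
box [263 173  33  38] n 954 zmax 0.057
all 782 mid [0.4018 0.2876] circ 402.0 287.7 14.0
knob 302 mid [0.402  0.2878] circ 402.1 287.7 8.9
50 [397.02588971 197.05569126]
box [381 181  28  25] n 505 zmax 0.0377
all 354 mid [0.5151 0.2886] circ 515.3 288.7 8.9
knob 130 mid [0.5153 0.2889] circ 515.3 288.7 5.9
```

View pics/w4.png

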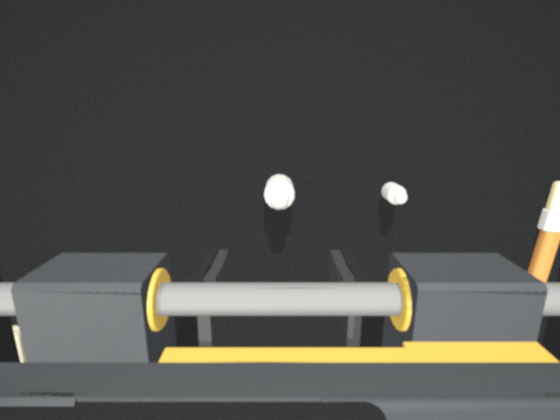

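The 200 g is at pixel (279,192), about (0.402, 0.287). The 50 g is at (394,193), about (0.515, 0.289).

>>> move_arm(
  series=[
    [0.003,-0.0015,0.015,0],
    [0.003,-0.0015,0.045,0],
    [0.003,-0.0015,0.08,0],
    [0.003,-0.0015,0.11,0],
    [0.003,-0.0015,0.14,0],
    [0.003,-0.0015,0.16,0],
    [0.003,-0.0015,0.173,0],
    [0.003,-0.0015,0.179,0],
    [0.003,-0.0015,0.182,0],
    [0.003,-0.0015,0.182,0],
    [0.003,-0.0015,0.182,0],
  ],
)

```text
time: 11.7
ee_pos: [0.4025, 0.2879, 0.0134]
eef_rot: [0.695, 0.719, 0.001, 0.0]
ft_force: [-0.0, -0.6, -0.1]
width: 0.05
```

>>> move_arm(
  series=[
    [0,0,0,0],
    [0,0,0,0],
    [0,0,0,0],
    [0,0,0,0],
    [0,0,0,0],
    [0,0,0,0],
    [0,0,0,0],
    [0,0,0,0],
  ],
  claw=-1,
  newtons=20,
)

```text
time: 12.5
ee_pos: [0.4022, 0.2877, 0.0128]
eef_rot: [0.695, 0.719, 0.0, 0.0]
ft_force: [0.4, -0.2, 4.2]
width: 0.0278
```

>>> move_arm(
  series=[
    [0,0,-0.003,0],
    [0,0,-0.012,0],
    [0,0,-0.03,0],
    [0,0,-0.055,0],
    [0,0,-0.08,0],
    [0,0,-0.098,0],
    [0,0,-0.107,0],
    [0,0,-0.11,0],
  ],
)

```text
time: 13.3
ee_pos: [0.4021, 0.2877, 0.1235]
eef_rot: [0.695, 0.719, 0.0, 0.0]
ft_force: [1.6, -0.4, -2.3]
width: 0.0275
```

>>> move_arm(
  series=[
    [-0.007,0.004,0,0],
    [-0.025,0.015,0,0],
    [-0.055,0.033,0,0],
    [-0.09,0.054,0,0],
    [-0.125,0.075,0,0],
    [-0.16,0.096,0,0],
    [-0.195,0.116,0,0],
    [-0.228,0.136,0,0],
    [-0.253,0.151,0,0],
    [-0.268,0.16,0,0],
    [-0.273,0.163,0,0],
    [-0.273,0.163,0,0],
  ],
)

```text
time: 14.5
ee_pos: [0.5737, 0.0206, 0.122]
eef_rot: [0.695, 0.719, -0.0, -0.001]
ft_force: [0.4, 0.3, -1.8]
width: 0.0275
```

```bash
cat >> h.py <<'E'
def circ(p,c,X,z=.014,half=36,thr=110,cut=None):
    Y=c["R"]@np.array(X)+c["t"]; q=(c["camera_matrix"]@Y/Y[2])[:2]; x,y=q.astype(int)
    y1=min(y+half,cut or 999); y0=max(0,y-half); x0=x-half
    mm=(p[y0:y1,x0:x+half,0]<thr).astype(np.uint8)
    cs,_=cv2.findContours(mm,cv2.RETR_EXTERNAL,cv2.CHAIN_APPROX_NONE)
    k=max(cs,key=cv2.contourArea).reshape(-1,2)+[x0,y0]; k=k[k[:,1]<y1-1]
    P=np.array([onz(c,*w,z)[:2] for w in k])
    A=np.c_[2*P,np.ones(len(P))]; s=np.linalg.lstsq(A,(P**2).sum(1),rcond=None)[0]
    print("circ px",q.round(),k.min(0),k.max(0),"c",s[:2].round(4),"r",np.sqrt(s[2]+s[0]**2+s[1]**2).round(4))
E
python3 - <<'E'
from h import *
s=read_state(); print(s["time"],s["ee_pos"],s["eef_rot"],s["width"],s["ft_force"])
c=imaging.get_calibration("wrist"); p,d=imaging.camera("wrist")
np.savez("w5.npz",p=p,d=d,**c)
cv2.imwrite("pics/w5.png",p[:,:,::-1])
for X in ([.574,.0205,.014],[.572,.078,.014],[.571,.1355,.014]): circ(p,c,X)
E
```

```text
14.5 [0.57370074 0.02059619 0.12201794] [ 6.94992147e-01  7.19017059e-01 -2.20097841e-04 -5.78919020e-04] 0.027470906806850385 [ 0.40475058  0.28491499 -1.7939301 ]
circ px [281. 213.] [258 189] [303 233] c [0.5738 0.0224] r 0.0181
circ px [281. 140.] [260 116] [301 157] c [0.5717 0.0798] r 0.0152
circ px [282.  57.] [262  34] [299  75] c [0.5696 0.1372] r 0.0133
```

View pics/w5.png

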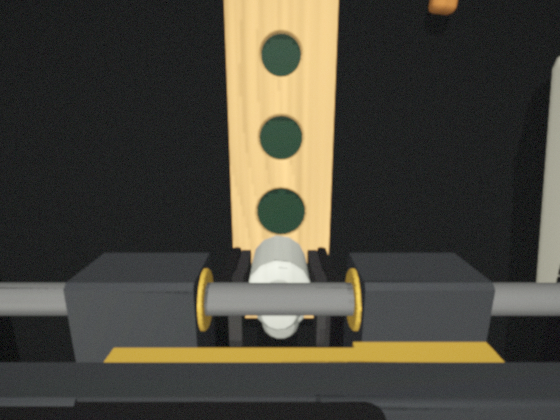

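The wrist view shows the 200 seat at (281,211), with the 100 and 50 seats beyond it. The 200 g is held upright. I'll lower it.

>>> move_arm(
  series=[
    [0.001,0,0.01,0],
    [0.001,0,0.03,0],
    [0.001,0,0.05,0],
    [0.001,0,0.068,0],
    [0.001,0,0.08,0],
    [0.001,0,0.087,0],
    [0.001,0,0.091,0],
    [0.001,0,0.093,0],
    [0.001,0,0.094,0],
    [0.001,0,0.095,0],
    [0.001,0,0.0955,0],
    [0.001,0,0.0955,0],
  ],
)

```text
time: 15.75
ee_pos: [0.5742, 0.0213, 0.0273]
eef_rot: [0.695, 0.719, 0.0, 0.0]
ft_force: [-0.1, 0.5, -1.8]
width: 0.0271
```

```bash
python3 - <<'E'
from h import *
s=read_state(); print(s["time"],s["ee_pos"],s["eef_rot"],s["width"],s["ft_force"])
p,d=imaging.camera("side")
cv2.imwrite("pics/s5.png",cv2.resize(p[150:300,190:390],(800,600),interpolation=cv2.INTER_CUBIC)[:,:,::-1])
E
```

```text
15.75 [0.57423106 0.02125279 0.02733947] [6.95016550e-01 7.18993703e-01 1.08657275e-04 1.96115473e-04] 0.027070096745554825 [-0.07893583  0.52879973 -1.82207714]
```

View pics/s5.png

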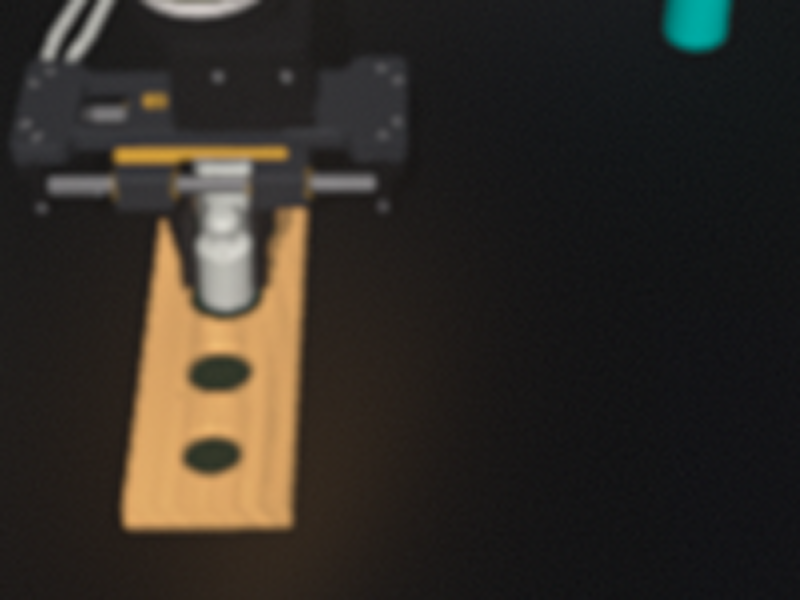

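The enlarged side view shows the 200 g centred in the second seat at about (226,305). The last few millimetres go slowly.

>>> move_arm(
  series=[
    [0,0,0.001,0],
    [0,0,0.002,0],
    [0,0,0.0025,0],
    [0,0,0.003,0],
    [0,0,0.0035,0],
    [0,0,0.0035,0],
  ],
)

```text
time: 16.4
ee_pos: [0.574, 0.0213, 0.0235]
eef_rot: [0.695, 0.719, -0.0, -0.0]
ft_force: [-0.5, -0.0, -2.0]
width: 0.0275
```

>>> move_arm(
  series=[
    [0,0,0.0003,0],
    [0,0,0.0006,0],
    [0,0,0.0009,0],
    [0,0,0.0009,0],
  ],
)

```text
time: 16.8
ee_pos: [0.5741, 0.0213, 0.0229]
eef_rot: [0.695, 0.719, -0.0, 0.0]
ft_force: [-1.7, 0.2, -0.2]
width: 0.0275
```

>>> move_arm(
  series=[
    [0,0,0,0],
    [0,0,0,0],
    [0,0,0,0],
    [0,0,0,0],
    [0,0,0,0],
  ],
  claw=0.05,
)

```text
time: 17.3
ee_pos: [0.5741, 0.0213, 0.0228]
eef_rot: [0.695, 0.719, 0.0, 0.0]
ft_force: [0.2, -0.2, -0.7]
width: 0.045
```

>>> move_arm(
  series=[
    [0,0,-0.003,0],
    [0,0,-0.012,0],
    [0,0,-0.03,0],
    [0,0,-0.055,0],
    [0,0,-0.085,0],
    [0,0,-0.115,0],
    [0,0,-0.14,0],
    [0,0,-0.16,0],
    [0,0,-0.17,0],
  ],
)

```text
time: 18.2
ee_pos: [0.5748, 0.0216, 0.1954]
eef_rot: [0.695, 0.719, 0.001, 0.001]
ft_force: [-0.4, 0.1, 1.0]
width: 0.0451
```

```bash
python3 - <<'E'
from h import *
s=read_state(); print(s["time"],s["ee_pos"],s["eef_rot"],s["width"],s["ft_force"])
p2,d2=imaging.camera("side"); p,d=imaging.camera("wrist")
cv2.imwrite("pics/w6.png",np.hstack([cv2.resize(p,(400,300)),cv2.resize(p2[150:300,190:390],(400,300))])[:,:,::-1])
E
```

```text
18.2 [0.57481478 0.02159503 0.19544221] [0.69491526 0.7190899  0.00103948 0.00119355] 0.045100910509721044 [-0.37938357  0.11028914  1.03102024]
```

View pics/w6.png

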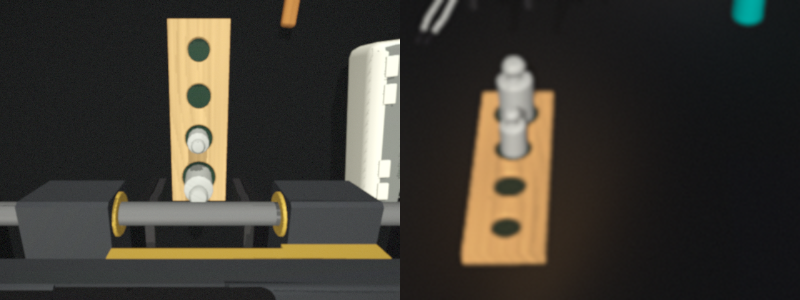

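Both views show the 500 g and 200 g upright in their seats. Now the 100 g.

>>> move_arm(
  series=[
    [-0.008,-0.001,0,0],
    [-0.03,-0.002,0,0],
    [-0.065,-0.005,0,0],
    [-0.105,-0.008,0,0],
    [-0.145,-0.011,0,0],
    [-0.185,-0.014,0,0],
    [-0.225,-0.018,0,0],
    [-0.265,-0.021,0,0],
    [-0.298,-0.023,0,0],
    [-0.318,-0.025,0,0],
    [-0.327,-0.026,0,0],
    [-0.329,-0.026,0,0],
    [-0.329,-0.026,0,0],
  ],
  claw=0,
)

```text
time: 19.6
ee_pos: [0.5597, -0.3068, 0.1926]
eef_rot: [0.694, 0.72, 0.0, -0.0]
ft_force: [0.3, 0.3, -0.2]
width: 0.0437
```

```bash
python3 - <<'E'
from h import *
s=read_state(); print(s["time"],s["ee_pos"],s["eef_rot"],s["width"],s["ft_force"])
c=imaging.get_calibration("wrist"); p,d=imaging.camera("wrist")
cv2.imwrite("pics/w7.png",p[:,:,::-1])
X=c["R"]@np.array([.5595,-.3095,.025])+c["t"]; q=(c["camera_matrix"]@X/X[2])[:2]; print(q)
x,y=q.astype(int)
weight(p,d,c,(x-28,max(0,y-30),x+28,y+30))
E
```

```text
19.6 [ 0.55970962 -0.30675152  0.19262055] [ 6.94339569e-01  7.19647397e-01  3.25044048e-04 -2.85776016e-04] 0.043741819859124606 [ 0.34305122  0.30515246 -0.20272998]
[279.63167677 199.80332362]
box [268 183  26  30] n 607 zmax 0.0463
all 459 mid [ 0.5599 -0.3098] circ 559.8 -309.8 11.0
knob 184 mid [ 0.5602 -0.31  ] circ 560.1 -310.0 7.1
```

View pics/w7.png

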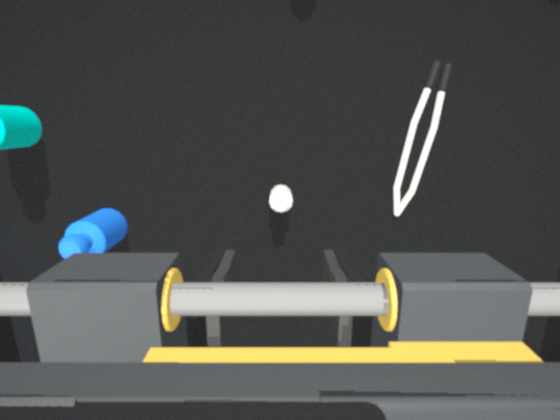

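The 100 g is at pixel (281,198), about (0.560, −0.310). The forceps at (415,140) are well clear of the fingers.

>>> move_arm(
  series=[
    [-0.003,0,0.015,0],
    [-0.003,0,0.045,0],
    [-0.003,0,0.08,0],
    [-0.003,0,0.11,0],
    [-0.003,0,0.14,0],
    [-0.003,0,0.16,0],
    [-0.003,0,0.173,0],
    [-0.003,0,0.18,0],
    [-0.003,0,0.183,0],
    [-0.003,0,0.183,0],
    [-0.003,0,0.183,0],
  ],
)

```text
time: 20.75
ee_pos: [0.56, -0.3116, 0.0108]
eef_rot: [0.695, 0.719, 0.0, 0.001]
ft_force: [-0.1, -0.9, 0.0]
width: 0.0431
```

>>> move_arm(
  series=[
    [0,0,0,0],
    [0,0,0,0],
    [0,0,0,0],
    [0,0,0,0],
    [0,0,0,0],
    [0,0,0,0],
    [0,0,0,0],
    [0,0,0,0],
  ],
  claw=-1,
  newtons=15,
)

```text
time: 21.55
ee_pos: [0.5596, -0.3115, 0.01]
eef_rot: [0.695, 0.719, 0.0, 0.0]
ft_force: [0.2, -0.5, 2.4]
width: 0.0214
```

>>> move_arm(
  series=[
    [0,0,-0.003,0],
    [0,0,-0.012,0],
    [0,0,-0.03,0],
    [0,0,-0.055,0],
    [0,0,-0.08,0],
    [0,0,-0.105,0],
    [0,0,-0.117,0],
    [0,0,-0.12,0],
  ],
)

```text
time: 22.35
ee_pos: [0.56, -0.3117, 0.1314]
eef_rot: [0.695, 0.719, 0.0, 0.001]
ft_force: [-0.5, 0.2, -1.0]
width: 0.0215
```

>>> move_arm(
  series=[
    [0.008,0,0,0],
    [0.03,0.002,0,0],
    [0.062,0.004,0,0],
    [0.1,0.006,0,0],
    [0.14,0.009,0,0],
    [0.18,0.012,0,0],
    [0.22,0.014,0,0],
    [0.26,0.017,0,0],
    [0.298,0.019,0,0],
    [0.333,0.022,0,0],
    [0.36,0.024,0,0],
    [0.379,0.025,0,0],
    [0.387,0.0255,0,0],
    [0.389,0.0255,0,0],
    [0.389,0.0255,0,0],
  ],
)

```text
time: 23.85
ee_pos: [0.5713, 0.0774, 0.1291]
eef_rot: [0.695, 0.719, -0.001, -0.0]
ft_force: [0.3, -0.5, -1.3]
width: 0.0212
```

```bash
python3 - <<'E'
from h import *
s=read_state(); print(s["time"],s["ee_pos"],s["eef_rot"],s["width"],s["ft_force"])
c=imaging.get_calibration("wrist"); p,d=imaging.camera("wrist")
cv2.imwrite("pics/w8.png",p[:,:,::-1])
for X in ([.572,.079,.014],[.571,.1365,.014]): circ(p,c,X)
E
```

```text
23.85 [0.5713098  0.07741189 0.12908631] [ 6.95193241e-01  7.18822673e-01 -5.44170935e-04 -1.60995378e-04] 0.021173457025917147 [ 0.33485553 -0.51032066 -1.32268575]
circ px [281. 209.] [262 190] [300 225] c [0.5719 0.0799] r 0.0151
circ px [283. 137.] [264 118] [298 153] c [0.5699 0.1372] r 0.0132
```

View pics/w8.png

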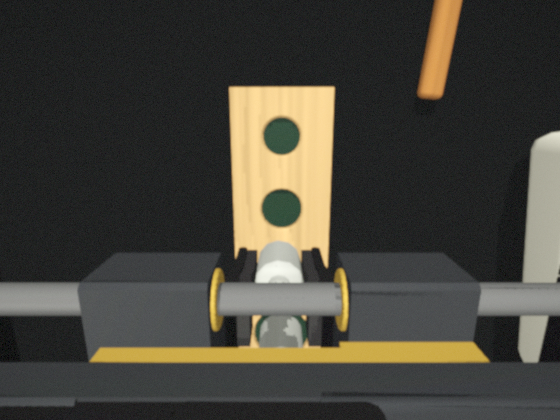

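The wrist view shows the 100 seat at (281,207) and the 50 seat at (281,135), with the 100 g held upright.

>>> move_arm(
  series=[
    [0.0005,0.0005,0.01,0],
    [0.0005,0.0005,0.03,0],
    [0.0005,0.0005,0.055,0],
    [0.0005,0.0005,0.075,0],
    [0.0005,0.0005,0.088,0],
    [0.0005,0.0005,0.096,0],
    [0.0005,0.0005,0.1,0],
    [0.0005,0.0005,0.102,0],
    [0.0005,0.0005,0.103,0],
    [0.0005,0.0005,0.104,0],
    [0.0005,0.0005,0.1045,0],
    [0.0005,0.0005,0.1045,0],
  ],
)

```text
time: 25.1
ee_pos: [0.5722, 0.0788, 0.0254]
eef_rot: [0.695, 0.719, 0.0, 0.0]
ft_force: [0.5, -0.3, -1.5]
width: 0.0217
```

```bash
python3 - <<'E'
from h import *
s=read_state(); print(s["time"],s["ee_pos"],s["eef_rot"],s["width"],s["ft_force"])
p,d=imaging.camera("side")
cv2.imwrite("pics/s8.png",cv2.resize(p[150:300,190:390],(800,600),interpolation=cv2.INTER_CUBIC)[:,:,::-1])
E
```

```text
25.1 [0.57224751 0.07875772 0.02544418] [6.94983872e-01 7.19025295e-01 1.05245608e-04 1.77950990e-04] 0.02170801718888984 [ 0.4707514  -0.29367049 -1.51893123]
```

View pics/s8.png

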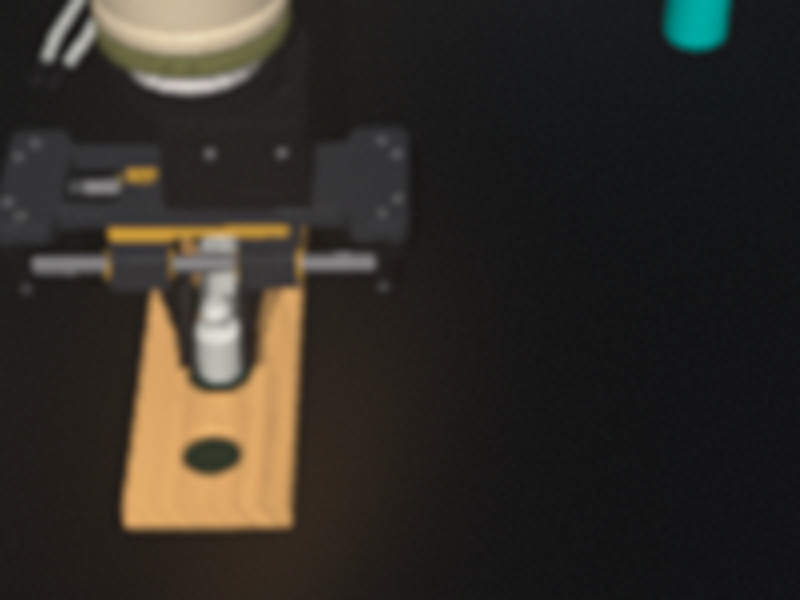

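The enlarged side view shows the 100 g in the third seat at (218,380), perhaps 1 mm towards the camera. I'll trim that while lowering.

>>> move_arm(
  series=[
    [-0.001,0,0.001,0],
    [-0.001,0,0.002,0],
    [-0.001,0,0.003,0],
    [-0.001,0,0.0035,0],
    [-0.001,0,0.004,0],
    [-0.001,0,0.0043,0],
    [-0.001,0,0.0043,0],
  ],
)

```text
time: 25.85
ee_pos: [0.5722, 0.0778, 0.0209]
eef_rot: [0.695, 0.719, -0.0, 0.0]
ft_force: [-0.9, -0.8, 0.1]
width: 0.0213
```

>>> move_arm(
  series=[
    [0,0,0.0003,0],
    [0,0,0.0006,0],
    [0,0,0.0009,0],
    [0,0,0.0009,0],
  ],
)

```text
time: 26.25
ee_pos: [0.5721, 0.0777, 0.02]
eef_rot: [0.695, 0.719, -0.0, 0.0]
ft_force: [-0.4, 0.3, -1.0]
width: 0.0216
```

>>> move_arm(
  series=[
    [0,0,0.0002,0],
    [0,0,0.0004,0],
    [0,0,0.0004,0],
  ],
)

```text
time: 26.55
ee_pos: [0.5722, 0.0778, 0.02]
eef_rot: [0.695, 0.719, 0.0, 0.0]
ft_force: [-2.1, -1.3, 4.6]
width: 0.0214
```

```bash
python3 - <<'E'
from h import *
for i in range(3):
    s=read_state(); print(s["time"],s["ee_pos"],s["ft_force"]); imaging.camera("top")
E
```

```text
26.55 [0.57221381 0.07779814 0.01996973] [-2.06922599 -1.33407302  4.64585542]
26.6 [0.57220826 0.07779279 0.01995582] [-2.26344148 -1.03163863  6.11934815]
26.65 [0.57220326 0.07776106 0.01995159] [-2.24592676 -0.89774639  4.70810588]
```

Firm contact at about 5 N, so it is seated. Releasing and lifting.

>>> move_arm(
  series=[
    [0,0,-0.0002,0],
    [0,0,-0.0003,0],
    [0,0,-0.0003,0],
  ],
)

```text
time: 27.0
ee_pos: [0.5722, 0.0778, 0.02]
eef_rot: [0.695, 0.719, 0.0, 0.0]
ft_force: [-1.6, -0.6, 3.2]
width: 0.0215
```

>>> move_arm(
  series=[
    [0,0,0,0],
    [0,0,0,0],
    [0,0,0,0],
    [0,0,0,0],
    [0,0,0,0],
  ],
  claw=-0.1,
)

```text
time: 27.5
ee_pos: [0.5721, 0.0778, 0.0199]
eef_rot: [0.695, 0.719, -0.0, -0.0]
ft_force: [0.0, -0.0, -0.3]
width: 0.0387
```

>>> move_arm(
  series=[
    [0,0,-0.003,0],
    [0,0,-0.012,0],
    [0,0,-0.03,0],
    [0,0,-0.055,0],
    [0,0,-0.085,0],
    [0,0,-0.115,0],
    [0,0,-0.14,0],
    [0,0,-0.16,0],
    [0,0,-0.17,0],
  ],
)

```text
time: 28.4
ee_pos: [0.5729, 0.0781, 0.1927]
eef_rot: [0.695, 0.719, 0.001, 0.001]
ft_force: [0.3, -0.2, 0.2]
width: 0.0393
```

```bash
python3 - <<'E'
from h import *
s=read_state(); print(s["time"],s["ee_pos"],s["eef_rot"],s["width"],s["ft_force"])
p2,d2=imaging.camera("side"); p,d=imaging.camera("wrist")
cv2.imwrite("pics/w9.png",np.hstack([cv2.resize(p,(400,300)),cv2.resize(p2[150:300,190:390],(400,300))])[:,:,::-1])
E
```

```text
28.4 [0.5728964  0.07811751 0.1926524 ] [0.6949478  0.71905838 0.00116997 0.00111137] 0.03929355739709022 [ 0.31576066 -0.15022596  0.18748211]
```

View pics/w9.png

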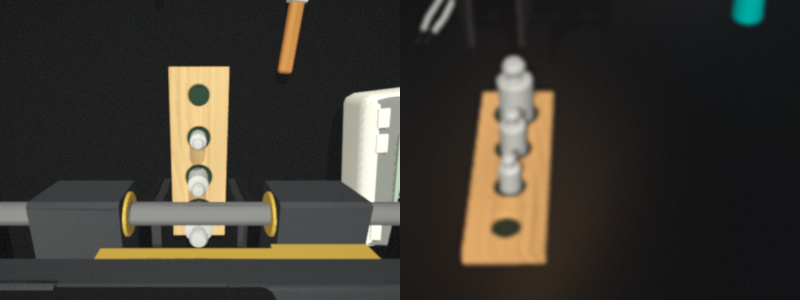

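Both views show the third weight seated upright. Now the 50 g.

>>> move_arm(
  series=[
    [0.006,-0.001,0,0],
    [0.023,-0.005,0,0],
    [0.05,-0.012,0,0],
    [0.085,-0.02,0,0],
    [0.12,-0.028,0,0],
    [0.152,-0.036,0,0],
    [0.182,-0.043,0,0],
    [0.202,-0.047,0,0],
    [0.211,-0.0495,0,0],
    [0.2125,-0.05,0,0],
    [0.2125,-0.05,0,0],
  ],
)

```text
time: 29.6
ee_pos: [0.5151, 0.2875, 0.1893]
eef_rot: [0.695, 0.719, -0.001, 0.0]
ft_force: [0.3, -0.2, -0.4]
width: 0.0391
```

```bash
python3 - <<'E'
from h import *
s=read_state(); print(s["time"],s["ee_pos"],s["eef_rot"],s["width"],s["ft_force"])
c=imaging.get_calibration("wrist"); p,d=imaging.camera("wrist")
cv2.imwrite("pics/w10.png",p[:,:,::-1])
X=c["R"]@np.array([.515,.288,.02])+c["t"]; q=(c["camera_matrix"]@X/X[2])[:2]; print(q)
x,y=q.astype(int)
weight(p,d,c,(x-28,max(0,y-30),x+28,y+30))
E
```

```text
29.6 [0.51510536 0.28754783 0.18931063] [ 6.95207905e-01  7.18808516e-01 -5.31126325e-04  6.45557365e-05] 0.03913258633233441 [ 0.29166212 -0.15948432 -0.39079735]
[280.01335765 195.86251525]
box [271 182  22  25] n 415 zmax 0.0378
all 302 mid [0.5159 0.2885] circ 515.7 288.4 9.1
knob 128 mid [0.5159 0.2884] circ 515.9 288.5 6.0
```

View pics/w10.png

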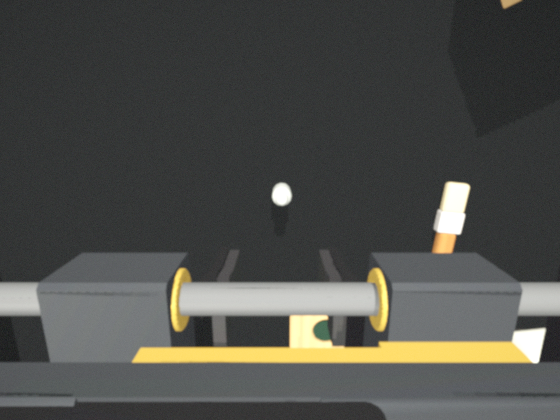

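The 50 g is at pixel (282,194), about (0.516, 0.2885). The brush at (450,220) is well clear.

>>> move_arm(
  series=[
    [0,0.0005,0.015,0],
    [0,0.0005,0.045,0],
    [0,0.0005,0.08,0],
    [0,0.0005,0.11,0],
    [0,0.0005,0.14,0],
    [0,0.0005,0.16,0],
    [0,0.0005,0.172,0],
    [0,0.0005,0.178,0],
    [0,0.0005,0.181,0],
    [0,0.0005,0.1815,0],
    [0,0.0005,0.1815,0],
  ],
)

```text
time: 30.75
ee_pos: [0.516, 0.2887, 0.0092]
eef_rot: [0.695, 0.719, 0.001, 0.0]
ft_force: [-0.4, -0.1, -0.4]
width: 0.0392
```

>>> move_arm(
  series=[
    [0,0,0,0],
    [0,0,0,0],
    [0,0,0,0],
    [0,0,0,0],
    [0,0,0,0],
    [0,0,0,0],
    [0,0,0,0],
    [0,0,0,0],
  ],
  claw=-1,
  newtons=12,
)

```text
time: 31.55
ee_pos: [0.5156, 0.2885, 0.0086]
eef_rot: [0.695, 0.719, 0.0, 0.0]
ft_force: [-1.0, 0.5, 3.1]
width: 0.0173
```

>>> move_arm(
  series=[
    [0,0,-0.003,0],
    [0,0,-0.012,0],
    [0,0,-0.03,0],
    [0,0,-0.055,0],
    [0,0,-0.08,0],
    [0,0,-0.105,0],
    [0,0,-0.117,0],
    [0,0,-0.12,0],
  ],
)

```text
time: 32.35
ee_pos: [0.5162, 0.289, 0.1306]
eef_rot: [0.695, 0.719, 0.001, 0.001]
ft_force: [0.7, 0.4, -0.6]
width: 0.0174
```

>>> move_arm(
  series=[
    [-0.006,0.002,0,0],
    [-0.023,0.007,0,0],
    [-0.05,0.016,0,0],
    [-0.08,0.026,0,0],
    [-0.11,0.035,0,0],
    [-0.135,0.043,0,0],
    [-0.148,0.0475,0,0],
    [-0.1525,0.049,0,0],
    [-0.1535,0.049,0,0],
    [-0.1535,0.049,0,0],
  ],
)

```text
time: 33.35
ee_pos: [0.569, 0.1382, 0.1283]
eef_rot: [0.694, 0.72, 0.0, -0.0]
ft_force: [-0.6, 0.4, -0.8]
width: 0.017
```

```bash
python3 - <<'E'
from h import *
s=read_state(); print(s["time"],s["ee_pos"],s["eef_rot"],s["width"],s["ft_force"])
c=imaging.get_calibration("wrist"); p,d=imaging.camera("wrist")
cv2.imwrite("pics/w11.png",p[:,:,::-1])
for X in ([.570,.137,.014],): circ(p,c,X)
E
```

```text
33.35 [0.56902325 0.13819402 0.12828732] [ 6.94329149e-01  7.19657492e-01  3.65051461e-05 -3.53478834e-04] 0.017025389451768465 [-0.60880687  0.38918474 -0.77511047]
circ px [281. 213.] [265 196] [297 227] c [0.5698 0.1381] r 0.0131
```

View pics/w11.png

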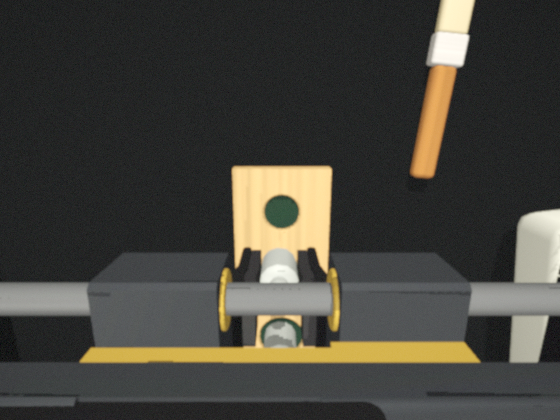

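The wrist view shows the 50 seat at (281,211) and the 50 g held upright. Lowering.

>>> move_arm(
  series=[
    [0,0,0.01,0],
    [0,0,0.03,0],
    [0,0,0.055,0],
    [0,0,0.075,0],
    [0,0,0.088,0],
    [0,0,0.096,0],
    [0,0,0.1,0],
    [0,0,0.102,0],
    [0,0,0.103,0],
    [0,0,0.104,0],
    [0,0,0.1045,0],
    [0,0,0.1045,0],
  ],
)

```text
time: 34.6
ee_pos: [0.5698, 0.1367, 0.0242]
eef_rot: [0.695, 0.719, 0.0, 0.0]
ft_force: [0.2, -0.2, -0.4]
width: 0.0173
```

```bash
python3 - <<'E'
from h import *
s=read_state(); print(s["time"],s["ee_pos"],s["eef_rot"],s["width"],s["ft_force"])
p,d=imaging.camera("side")
cv2.imwrite("pics/s11.png",cv2.resize(p[150:300,190:390],(800,600),interpolation=cv2.INTER_CUBIC)[:,:,::-1])
E
```

```text
34.6 [0.56981096 0.13670878 0.02417401] [6.95024533e-01 7.18985985e-01 1.55637624e-04 1.66504948e-04] 0.01729612473480762 [ 0.18067032 -0.238318   -0.38114198]
```

View pics/s11.png

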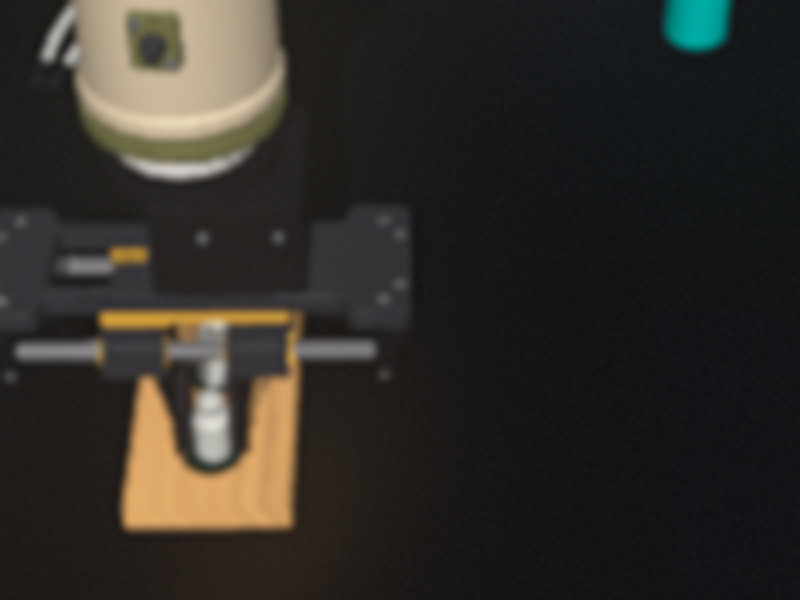

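The 50 g is centred over the fourth seat at about (212,460). I'll take it down the last 5.5 mm.

>>> move_arm(
  series=[
    [0,0,0.001,0],
    [0,0,0.002,0],
    [0,0,0.003,0],
    [0,0,0.0037,0],
    [0,0,0.0042,0],
    [0,0,0.0045,0],
    [0,0,0.0045,0],
  ],
)

```text
time: 35.35
ee_pos: [0.5696, 0.1367, 0.0194]
eef_rot: [0.695, 0.719, -0.0, 0.0]
ft_force: [-0.8, 1.0, -0.3]
width: 0.0173
```

>>> move_arm(
  series=[
    [0,0,0.0003,0],
    [0,0,0.0006,0],
    [0,0,0.0006,0],
  ],
)

```text
time: 35.65
ee_pos: [0.5696, 0.1367, 0.0188]
eef_rot: [0.695, 0.719, -0.0, 0.0]
ft_force: [0.3, 0.1, -1.4]
width: 0.0174
```

```bash
python3 - <<'E'
from h import *
for i in range(3):
    s=read_state(); print(s["time"],s["ee_pos"],s["ft_force"]); imaging.camera("top")
E
```

```text
35.65 [0.56964402 0.13670543 0.01881939] [ 0.32031904  0.08607725 -1.41372116]
35.7 [0.56965381 0.13672485 0.01884003] [-0.67883471 -0.0141251  -0.01917419]
35.75 [0.56964411 0.13667746 0.01884655] [ 0.04594703 -0.43503297 -0.91804844]
```

>>> move_arm(
  series=[
    [0,0,0.0002,0],
    [0,0,0.0004,0],
    [0,0,0.0004,0],
  ],
)

```text
time: 36.1
ee_pos: [0.5697, 0.1367, 0.0186]
eef_rot: [0.695, 0.719, 0.0, 0.0]
ft_force: [-1.3, -0.4, 1.8]
width: 0.0174
```

```bash
python3 - <<'E'
from h import *
for i in range(3):
    s=read_state(); print(s["time"],s["ee_pos"],s["ft_force"]); imaging.camera("top")
E
```

```text
36.1 [0.5697272  0.13672775 0.01863034] [-1.32594092 -0.37373523  1.82998999]
36.15 [0.56972145 0.13672025 0.01862063] [-1.86865307 -0.04781531  2.12868954]
36.2 [0.56969536 0.13672736 0.01860323] [-0.94307708  0.10506195  3.26885272]
```

Light contact of about 2–3 N. Releasing.

>>> move_arm(
  series=[
    [0,0,0,0],
    [0,0,0,0],
    [0,0,0,0],
    [0,0,0,0],
    [0,0,0,0],
  ],
  claw=-0.2,
)

```text
time: 36.75
ee_pos: [0.5696, 0.1367, 0.0184]
eef_rot: [0.695, 0.719, -0.0, 0.0]
ft_force: [0.4, -0.1, -0.9]
width: 0.0346
```

>>> move_arm(
  series=[
    [0,0,-0.003,0],
    [0,0,-0.012,0],
    [0,0,-0.03,0],
    [0,0,-0.055,0],
    [0,0,-0.085,0],
    [0,0,-0.115,0],
    [0,0,-0.14,0],
    [0,0,-0.16,0],
    [0,0,-0.17,0],
  ],
)

```text
time: 37.65
ee_pos: [0.5703, 0.1371, 0.1912]
eef_rot: [0.695, 0.719, 0.001, 0.001]
ft_force: [0.3, -0.5, -0.9]
width: 0.0344
```

>>> move_arm(
  series=[
    [0.006,-0.001,0,0],
    [0.023,-0.005,0,0],
    [0.05,-0.012,0,0],
    [0.085,-0.02,0,0],
    [0.12,-0.03,0,0],
    [0.15,-0.04,0,0],
    [0.17,-0.045,0,0],
    [0.18,-0.05,0,0],
    [0.18,-0.05,0,0],
    [0.18,-0.05,0,0],
  ],
)

```text
time: 38.65
ee_pos: [0.5139, 0.3138, 0.1878]
eef_rot: [0.695, 0.719, -0.001, 0.0]
ft_force: [0.8, -0.6, -0.1]
width: 0.0346
```

```bash
python3 - <<'E'
from h import *
s=read_state(); print(s["time"],s["ee_pos"],s["width"],s["ft_force"])
p2,d2=imaging.camera("side"); p,d=imaging.camera("top")
cv2.imwrite("pics/f.png",np.hstack([cv2.resize(p[130:230,190:340],(400,300),interpolation=cv2.INTER_CUBIC),cv2.resize(p2[150:300,190:390],(400,300),interpolation=cv2.INTER_CUBIC)])[:,:,::-1])
cv2.imwrite("pics/f2.png",np.hstack([cv2.resize(p,(400,300)),cv2.resize(p2,(400,300))])[:,:,::-1])
c=imaging.get_calibration("top")
for nm,X in (("500",[.576,-.0365,.06]),("200",[.574,.0213,.05]),("100",[.572,.079,.04]),("50",[.570,.137,.035])):
    Y=c["R"]@np.array(X)+c["t"]; q=(c["camera_matrix"]@Y/Y[2])[:2]
    # depth knob points
    x,y=q.astype(int); P=[]
    for v in range(y-10,y+11):
        for u in range(x-10,x+11):
            if d[v,u]>0:
                o,dd=ray(c,u,v); P.append(o+dd*d[v,u])
    P=np.array(P); K=P[P[:,2]>P[:,2].max()-.006]; print(nm,"top z",P[:,2].max().round(4),"knob xy",K[:,:2].mean(0).round(4))
E
```

```text
38.65 [0.51387335 0.31376769 0.18783837] 0.03457134655208145 [ 0.75766564 -0.55483826 -0.12702926]
500 top z 0.0873 knob xy [ 0.577  -0.0382]
200 top z 0.0662 knob xy [0.574  0.0196]
100 top z 0.0558 knob xy [0.5722 0.0772]
50 top z 0.0464 knob xy [0.5708 0.1348]
```

View pics/f.png

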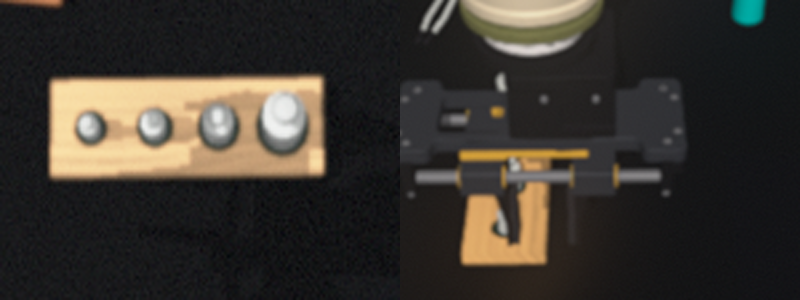

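View pics/f2.png

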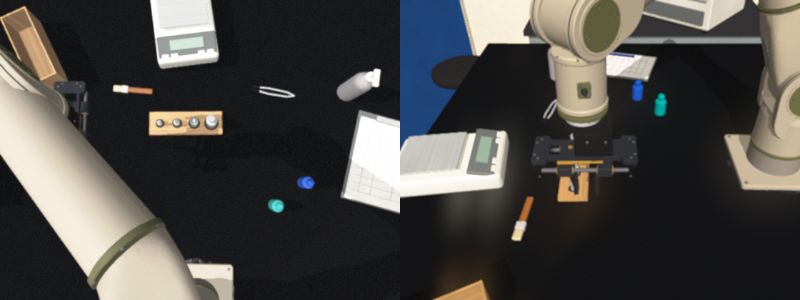

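All four are seated: the knob-top heights match the 10 mm seat floor plus each weight's height, and the knob positions lie within about 2 mm of the seat centres. Handing in.

```bash
python3 - <<'E'
from bench import r, read_state
s=read_state(); print(s["time"],abs(s["joint_vel"]).max()); print(r.close_job())
E
```

```text
38.75 0.0032654062783782196
the job is handed in; nothing more can be done
None
```

All four weights stand upright in their own seats, placed in the order 500 g, 200 g, 100 g, 50 g. The job was handed in at about 39 s of the 112 s allowed. Each weight was lowered onto the felt in sub-millimetre steps and released only at contact. The contact forces I read were about 6 N at most. I never touched the forceps, the brush or the two look-alikes.

**Last checks:**
- **Seating:** in the top camera's depth reading the knob tops were at 87, 66, 56 and 46 mm, against 84, 65, 54 and 46 mm expected. The knob centres lay within about 2 mm of the seat centres.
- **Disagreements:** the wrist and top cameras differed by about 2 mm on the seat positions, in line with the stated calibration and well inside the 6 mm clearance. The force signal for the 100 g and 50 g was noisy, so I confirmed contact with a further 0.4 mm of lowering before release.
- **Not confirmed:** the arm blocked the last side view of the block, so the final check on the 50 g rests on the top view alone.

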